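# Index a hub flange in the weld jig and seat its locating pin

### The job

Push the steel flange round in the jig by its studs, keeping it flat and pushing gently, until its notch faces the sliding pin. Then push the pin by its red handle into the notch until it is fully home, press it there with about 12 N for a second (never above 20 N), and let go. Leave everything else on the bench alone.

Things in the scene. Friction and masses are not known exactly. Their poses are not given: they have to be found in the camera images.
- jig: Weld jig, fixed: grey plate 200 x 300 mm, 12 mm thick, on the bench. A red round spigot, 28 mm thick with its top at z 28 mm, stands up through the flange's 32 mm bore, so that the flange lies flat on the plate, turns about the spigot and has 2 mm of play. The jig's origin is on the spigot's axis at bench height; +y points from there to the pin.
- jig_mark (a point): Fixed point of the jig where the flange's notch should be: 65 mm from the spigot's axis towards the pin, at z 24 mm (level with the flange's top). Its +y axis points away from the spigot, straight towards the pin. A short yellow stripe on the plate lies beside it, under the pin's point.
- flange_top (a point): Centre of the flange's top face (z up, +x towards the notch): a steel disc, 130 mm across, 12 mm thick, its top at z 24 mm, with a 32 mm bore. Three brass studs (12 mm thick, 30 mm tall above the face) stand 46 mm from the centre, at 60, 180 and 300 degrees from the notch. A yellow stripe on the face points at the notch.
- flange: The flange itself, loose, about 0.85 kg (this varies, as does friction). Origin: centre of its underside; axes as flange_top. Turning it needs some 2 to 8 N on a stud; it stays where it is left.
- flange_notch (a point): Middle of the notch's mouth on the flange's rim, 65 mm from the flange's centre along its +x, level with the top face. The notch is 14 mm wide with parallel sides, 16 mm deep, cut through the full thickness.
- pin_seat (a point): Point on the axis of the sliding steel pin where its taper is 14 mm wide; when home it lies at the notch's mouth, give or take 3 mm. The point of the pin is 15 mm ahead of it (taper 25 degrees each side) and centres the notch by itself if that is within 5 mm. The greased pin slides level along the jig's -y between two blue blocks (tops at z 28 mm).
- pin_handle (a point): Red upright round handle of the pin, 18 mm thick, from z 24 mm to its top at z 58 mm; the point is on its axis, 42 mm above the bench, 58 mm behind pin_seat (along the jig's +y). Push it from its outer (+y) side.
- pin (a joint): Travel of the pin, m: 0 drawn back, growing towards the flange, at most 0.050. Where it is tight differs between set-ups (about 0.025 to 0.045) and must be felt: the flange is then held against the spigot and nothing gives any more. It slides with about 2 N of friction and stays where it is left (no spring).
- nut: Bystander: loose dark steel nut, 22 mm wide, 10 mm tall, on a far corner of the jig plate.
- hammer: Bystander: hammer with orange handle.
- tube: Bystander: square steel tube, 220 x 60 x 60 mm.
- angle: Bystander: piece of rusty angle iron, 160 mm long.
- spray: Bystander: spray can, 190 mm tall.
- tin: Bystander: blue open tin, 120 mm tall.
- brush: Bystander: wire brush, 240 mm long.
- grinder: Bystander: green hand grinder.

How it is judged:
By the outcome, as a careful person would: the job done as asked, in the order asked, and still so for the second after the job is handed in, with the robot touching nothing.
It also fails if it takes over 70 s, if anything falls off the work surface, if the arm or the gripper's body presses on something with over 40 N, if the wrist force passes 120 N, or if a joint passes its speed limit or range.

### The arm

A 6-joint arm with a two-finger parallel gripper is mounted at the origin on the work surface. World frame = base frame: x ahead of the robot, y to its left, z up, the work surface at z = 0. Lengths are in m, angles in rad, forces in N, time in s.
With the tool pointing down it reaches from about 0.425 to 0.95 m from the base axis. Payload 3.5 kg.
Tool frame: the origin (TCP) lies midway between the tips of the shut fingers; the grasp point (between the pads) lies 19 mm behind it; z points along the fingers, x is the direction in which the jaws open and shut, and the axes are right-handed (so a half turn about z gives the same grasp; the last joint's range is limited). The gripper opens to 85 mm and grips with 20 to 120 N. Pads are 22 mm wide; open, the fingers measure 114 mm over their backs; the gripper's body (76 mm by 85 mm) begins 54 mm behind the grasp point. The pads swing forward as they close: fully open they stand 13 mm farther back than shut.
Start: joints at [-1.321, 0.286, 1.577, -0, 1.279, -0.15], TCP at [0.263, -0.622, 0.197] pointing down, gripper open.
Joint ranges: [-2.77, 2.77], [-0.9, 2.22], [0.21, 2.48], [-1.53, 4.67], [0.24, 2.81], [-2.84, 2.84]. Speed limits (rad/s): [2.79, 2.79, 3.14, 3.14, 3.14, 3.14].

### API

Orientations are given as a unit quaternion [x, y, z, w].
In Python, from plant import readout, optics, ctrl gives the robot as it stands. The module is installed in compiled form; this text tells all that it offers.
- The arm moves only by the shell command python3 -m crank 'ROWS' [OPENING] [FORCE]. ROWS is text: rows parted by semicolons, each of 6 numbers parted by spaces: the shift along the tool's x, y, z in mm, then the turn, a rotation vector about the tool's x, y, z in rad. In form: dx dy dz ax ay az; .... A call has 1 to 5 rows; each row shifts and turns the commanded pose from where the row before left it, along the tool's axes as they then stand; what a row does not reach is not made up. A row lasts 1/8 s, in which the tool goes at most 62.5 mm and 10.7 degrees, less where a joint would pass 70% of its speed; a pose out of reach is approached as far as the arm can. A call is refused whole if a number of a shift passes 62.5 or a number of a turn 0.188, either way. A call with a gripper value outside its range is refused whole. OPENING is the opening, from -1 (shut) to 1 (fully open), set as the call begins (- or left out, the last holds). The fingers move at their own pace and stop on an object; FORCE is the grip in N (left out, the last holds). Time passes only in rows, so rows that do not move let the fingers close. It gives the time, the measured TCP pose, the force and the opening at its end, in the units of the state.
- readout.get_state(): the state, without advancing time (a new reading comes with each control period).
- optics.read_camera(name): name is "scene" or "top"; returns the picture (400x640x3 uint8, red, green, blue); there is no depth.
- optics.calibration(name): a dict with "mtx" (3x3 intrinsics, pixels), "rvec" (rotation vector, rad) and "tvec" (3), from world to camera coordinates, as OpenCV has them. Camera axes: x right, y down, z forward; pixel columns grow to the right and rows downward; lengths in m; the calibration is good to about 2 mm. A picture is of the moment at which its call begins. calibration takes no time and is no camera call.
- ctrl.sign_off(): hands the job in, once; it reports no verdict.
Trained networks look in the newest picture that a camera, given by its name, has taken for a name from the list of things; names that differ only in an ending like _2 or _b are one class to them, and where a whole thing is asked for, a point or a joint stands for the part that bears it (a point fixed in the world has none). Each returns a list of dicts, best first, with "p" (0 to 1); they miss things now and then, are a little off and sometimes report something else, mostly with a low value. They report only what shows in the picture. A call takes as long as a camera call.
- optics.recognise(camera, thing): "xy" ([column, row] as shares, 0 to 1, of the picture: columns of its width, rows of its height, amid what is visible of it).
The state is a dict: "time": time; "qpos": joint angles; "dq": joint speeds; "joint_efforts": joint torques, N m; "eef_pos": TCP position; "tcp_rot": TCP orientation; "contact_force": force on the tool from outside, world axes, zero at the start; "wrist_torque": the same for the moment, N m; "opening": opening from 0.0 (shut) to 1.0 (fully open).
Only numpy, scipy, OpenCV 4.12 (cv2) and the standard library are available. Lean on these libraries where they do the work, as an engineer would, in place of code of your own. Each camera call takes 0.05 s, during which the arm holds its last target.

## Working session

There is one attempt and no reset: what is moved stays moved. The work goes in short steps, Python scripts to look and compute and a shell command to move; the robot and the scene stay as the last step left them, time stands still between calls to the robot, and variables do not carry over. Pictures are saved under pics/ and viewed, and the job is handed in when it is done.

```bash
mkdir -p pics
python3 - <<'E'
from plant import readout, optics
import cv2
s=readout.get_state()
for k,v in s.items(): print(k,v)
for n in("scene","top"):
    im=optics.read_camera(n); cv2.imwrite(f"pics/{n}0.png",cv2.cvtColor(im,cv2.COLOR_RGB2BGR))
    c=optics.calibration(n); print(n,c)
    for t in("jig","flange_top","flange_notch","pin_seat","pin_handle","nut"):
        r=optics.recognise(n,t)[:3]
        print(t,[(round(a['xy'][0]*640,1),round(a['xy'][1]*400,1),round(a['p'],2)) for a in r])
E
```

```text
time 0.0
qpos [-1.32102070e+00  2.87223475e-01  1.57816410e+00  1.71908732e-05
  1.27855280e+00 -1.50022655e-01]
dq [ 0.00064503  0.0016617   0.00063598  0.00068713 -0.00047719  0.00122596]
joint_efforts [-1.14955412e-03 -4.05985129e+01 -2.92625892e+01 -1.99115793e-04
  5.89300660e-03  8.45269348e-07]
eef_pos [ 0.26256968 -0.62105693  0.19561568]
tcp_rot [ 8.33434475e-01 -5.52617045e-01 -8.64873935e-04 -7.93730645e-04]
contact_force [-0.02126602  0.17104547  0.09797245]
wrist_torque [-0.03331985  0.00215947 -0.0052352 ]
opening 0.9994061297942703
scene {'mtx': array([[473.50043541,   0.        , 314.91467737],
       [  0.        , 473.50043541, 198.25135199],
       [  0.        ,   0.        ,   1.        ]]), 'rvec': array([ 2.33954477,  1.1853553 , -0.34312392]), 'tvec': array([-0.36303902, -0.34681581,  1.68502789])}
jig [(296.6, 220.2, 0.64)]
flange_top [(275.2, 220.4, 0.92), (298.1, 220.9, 0.32)]
flange_notch [(270.5, 225.2, 0.97)]
pin_seat [(315.8, 205.9, 0.59)]
pin_handle [(316.9, 204.1, 0.71)]
nut [(340.7, 225.6, 0.45)]
top {'mtx': array([[413.2844014 ,   0.        , 321.93901642],
       [  0.        , 413.2844014 , 200.89529285],
       [  0.        ,   0.        ,   1.        ]]), 'rvec': array([ 2.16621006, -2.15900926,  0.12191339]), 'tvec': array([0.02851251, 0.58583728, 1.52962394])}
jig [(338.3, 205.5, 0.78)]
flange_top [(357.6, 213.9, 0.59)]
flange_notch [(349.9, 208.4, 0.57)]
pin_seat [(227.2, 248.3, 0.7)]
pin_handle [(323.5, 205.2, 0.62)]
nut []
```

Run:
```python
import cv2
a=cv2.imread("pics/scene0.png");b=cv2.imread("pics/top0.png")
cv2.imwrite("pics/scene0z.png",cv2.resize(a[150:290,200:400],None,fx=4,fy=4,interpolation=cv2.INTER_CUBIC))
cv2.imwrite("pics/top0z.png",cv2.resize(b[140:280,250:450],None,fx=4,fy=4,interpolation=cv2.INTER_CUBIC))
```

```text
(no output)
```

View pics/scene0.png

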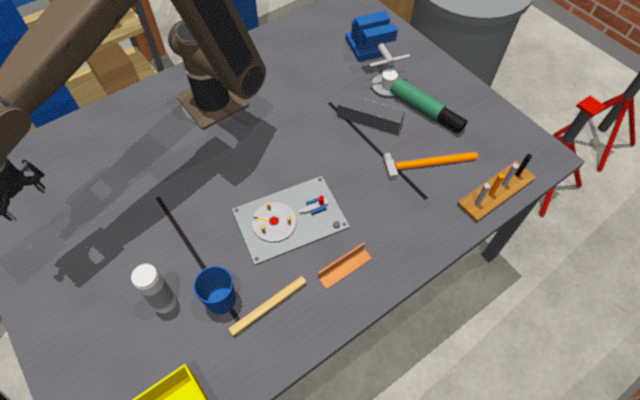

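View pics/top0.png

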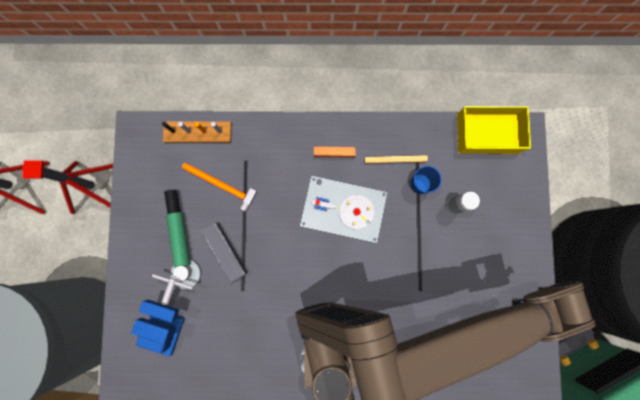

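View pics/scene0z.png

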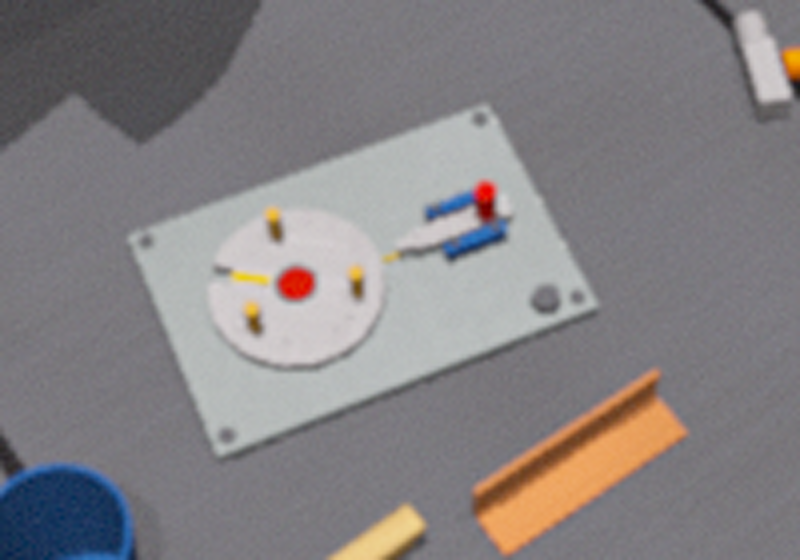

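View pics/top0z.png

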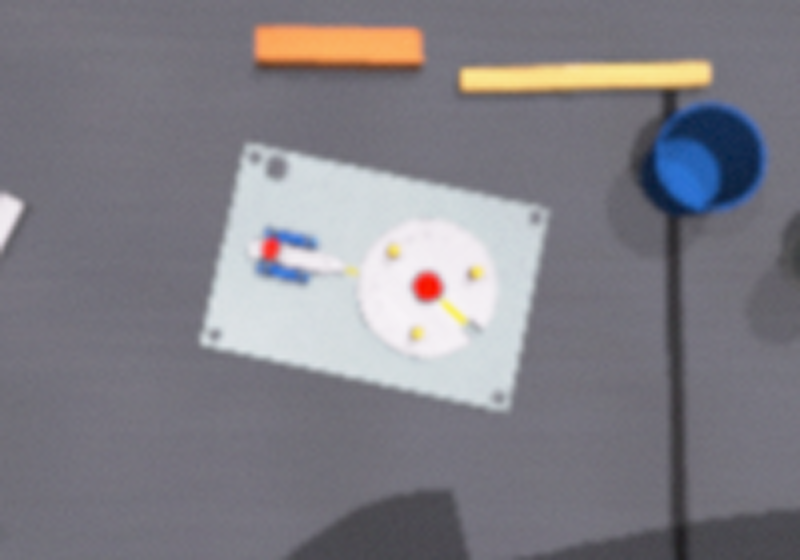

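```bash
cat > h.py <<'E'
import numpy as np, cv2
from plant import optics
C={n:optics.calibration(n) for n in("scene","top")}
def ray(n,uv):
    c=C[n];R=cv2.Rodrigues(c["rvec"])[0];t=c["tvec"]
    d=R.T@np.linalg.inv(c["mtx"])@np.array([uv[0],uv[1],1.]);return -R.T@t,d
def atz(n,uv,z):
    o,d=ray(n,uv);return o+d*(z-o[2])/d[2]
def tri(a,b):
    A=[];B=[]
    for n,uv in(("scene",a),("top",b)):
        o,d=ray(n,uv);d=d/np.linalg.norm(d);P=np.eye(3)-np.outer(d,d);A.append(P);B.append(P@o)
    return np.linalg.lstsq(np.vstack(A),np.hstack(B),rcond=None)[0]
def proj(n,p):
    c=C[n];return cv2.projectPoints(np.array([p],float),c["rvec"],c["tvec"],c["mtx"],None)[0].ravel()
S=lambda u,v:(200+(u-1.5)/4,150+(v-1.5)/4)
T=lambda u,v:(250+(u-1.5)/4,140+(v-1.5)/4)
E
python3 - <<'E'
from h import *
np.set_printoptions(precision=4,suppress=True)
for nm,s,t,z in [("spigot",(296,284),(427,287),.028),("handle",(485,190),(270,247),.058),("c1",(131,237),(550,208),.012),
 ("c2",(219,457),(508,410),.012),("c3",(598,306),(203,345),.012),("c4",(486,102),(245,144),.012),
 ("s1",(273,214),(477,272),.054),("s1b",(273,214),(417,334),.054),("s3",(356,272),(393,251),.054),("s2",(252,310),(477,272),.054),("notch",(222,270),(478,328),.024)]:
    print(nm,tri(S(*s),T(*t)),atz("scene",S(*s),z)[:2],atz("top",T(*t),z)[:2])
E
```

```text
spigot [ 0.5471 -0.1011  0.0217] [ 0.5499 -0.1033] [ 0.5469 -0.0999]
handle [0.5809 0.0476 0.0556] [0.5816 0.0459] [0.5811 0.0483]
c1 [ 0.5842 -0.2023  0.2455] [ 0.4338 -0.1774] [ 0.6248 -0.2199]
c2 [ 0.4534 -0.195  -0.3352] [ 0.6262 -0.2207] [ 0.4316 -0.1773]
c3 [ 0.5352  0.1637 -0.3188] [0.6895 0.0704] [0.4922 0.1123]
c4 [0.6318 0.0422 0.2417] [0.4931 0.1132] [0.6862 0.0735]
s1 [ 0.5539 -0.125   0.1516] [ 0.504  -0.0908] [ 0.5587 -0.1444]
s1b [ 0.501  -0.089   0.0484] [ 0.504  -0.0908] [ 0.5008 -0.0883]
s3 [ 0.5784 -0.0673  0.0487] [ 0.5807 -0.0694] [ 0.5781 -0.0663]
s2 [ 0.5592 -0.1453  0.0476] [ 0.5624 -0.1469] [ 0.5587 -0.1444]
notch [ 0.5092 -0.1446  0.0336] [ 0.5055 -0.14  ] [ 0.5085 -0.1483]
```

```bash
cat > plan.py <<'E'
import numpy as np
from scipy.spatial.transform import Rotation as Ro
from plant import readout
def st():
    s=readout.get_state();x=Ro.from_quat(s["tcp_rot"]).as_matrix()[:,0]
    return np.array(s["eef_pos"]),np.degrees(np.arctan2(x[1],x[0])),s
def rows(wps,start=None):
    """wps: list of (x,y,z,xang_deg,nrows)"""
    p,a,_=st()
    if start is not None:p,a=np.array(start[:3]),start[3]
    out=[]
    for x,y,z,b,n in wps:
        b=a+(b-a)
        for i in range(1,n+1):
            q=p+(np.array([x,y,z])-p)/(n-i+1); c=a+(b-a)/(n-i+1); d=(q-p)*1e3
            r=np.radians(a); ex=np.array([np.cos(r),np.sin(r)]); ey=np.array([np.sin(r),-np.cos(r)])
            row=[round(d[:2]@ex,1),round(d[:2]@ey,1),round(-d[2],1),round(-np.radians(c-a),3)]
            out.append(f"{row[0]:g} {row[1]:g} {row[2]:g} 0 0 {row[3]:g}")
            p=q;a=c
    for i in range(0,len(out),5):print("; ".join(out[i:i+5]))
E
python3 -c "
from plan import *
rows([(.4937,-.1235,.2,75.5,15)])"
```

```text
-24.6 -27.1 -0.2 0 0 -0.166; -19.8 -30.8 -0.2 0 0 -0.166; -14.4 -33.6 -0.2 0 0 -0.166; -8.7 -35.6 -0.2 0 0 -0.166; -2.7 -36.5 -0.2 0 0 -0.166
3.4 -36.5 -0.2 0 0 -0.166; 9.4 -35.4 -0.2 0 0 -0.166; 15.1 -33.4 -0.2 0 0 -0.166; 20.4 -30.4 -0.2 0 0 -0.166; 25.1 -26.6 -0.2 0 0 -0.166
29.2 -22.1 -0.2 0 0 -0.166; 32.4 -17 -0.2 0 0 -0.166; 34.8 -11.4 -0.2 0 0 -0.166; 36.2 -5.5 -0.2 0 0 -0.166; 36.6 0.6 -0.2 0 0 -0.166
```

```bash
python3 -m crank '-25 -27 0 0 0 -0.166; -20 -31 0 0 0 -0.166; -14 -34 0 0 0 -0.166; -9 -36 0 0 0 -0.166; -3 -36 0 0 0 -0.166' -1 20 && python3 -m crank '3 -36 0 0 0 -0.166; 9 -35 0 0 0 -0.166; 15 -33 0 0 0 -0.166; 20 -30 0 0 0 -0.166; 25 -27 0 0 0 -0.166' && python3 -m crank '29 -22 0 0 0 -0.166; 32 -17 0 0 0 -0.166; 35 -11 0 0 0 -0.166; 36 -5 0 0 0 -0.166; 36 0 0 0 0 -0.166'; python3 -c "
from plan import *
p,a,s=st();print(p,a,s['qpos'],s['contact_force'],s['opening'],s['tcp_rot'])
rows([(.4937,-.1235,.08,75.5,3),(.4937,-.1235,.034,75.5,2)])"
```

```text
time: 1.32
eef_pos: [0.34, -0.4538, 0.1972]
tcp_rot: [0.986, -0.167, 0.0, 0.0]
contact_force: [0.1, -0.1, -0.2]
opening: -0.001
time: 1.95
eef_pos: [0.4153, -0.2889, 0.1973]
tcp_rot: [0.97, 0.245, 0.0, 0.0]
contact_force: [1.1, -1.4, -0.1]
opening: 0.004
time: 2.58
eef_pos: [0.4917, -0.124, 0.1974]
tcp_rot: [0.789, 0.615, 0.0, 0.0]
contact_force: [0.9, 0.1, -0.1]
opening: 0.002
[ 0.491744   -0.12398923  0.19735804] 75.88883368596 [-4.47284477e-01 -9.01013601e-02  1.98257707e+00 -1.21998803e-05
  1.24828453e+00 -1.77179070e+00] [ 0.89763163  0.10353958 -0.11135386] 0.002146745922198532 [7.88607551e-01 6.14896705e-01 1.80061580e-04 3.75284797e-04]
0.3 0.6 39.1 0 0 0.002; 0.3 0.6 39.1 0 0 0.002; 0.3 0.6 39.1 0 0 0.002; 0 0 23 0 0 -0; 0 0 23 0 0 -0
```

```bash
python3 -m crank '0 1 39 0 0 0; 0 1 39 0 0 0; 0 0 39 0 0 0; 0 0 0 0 0 0'
cat > look.py <<'E'
import sys
from h import *
k=sys.argv[1]
a=optics.read_camera("scene")[:,:,::-1];b=optics.read_camera("top")[:,:,::-1]
z=[cv2.resize(i,None,fx=4,fy=4,interpolation=cv2.INTER_CUBIC) for i in(a[150:290,200:400],b[140:280,250:450])]
cv2.imwrite(f"pics/s{k}.png",z[0]);cv2.imwrite(f"pics/t{k}.png",z[1])
v=np.vstack(z);cv2.imwrite(f"pics/v{k}.png",cv2.resize(v,(428,600)))
E
python3 look.py 1
```

```text
time: 3.08
eef_pos: [0.4905, -0.1242, 0.0769]
tcp_rot: [0.79, 0.613, -0.002, -0.003]
contact_force: [0.3, -1.2, 0.4]
opening: -0.001
```

View pics/s1.png

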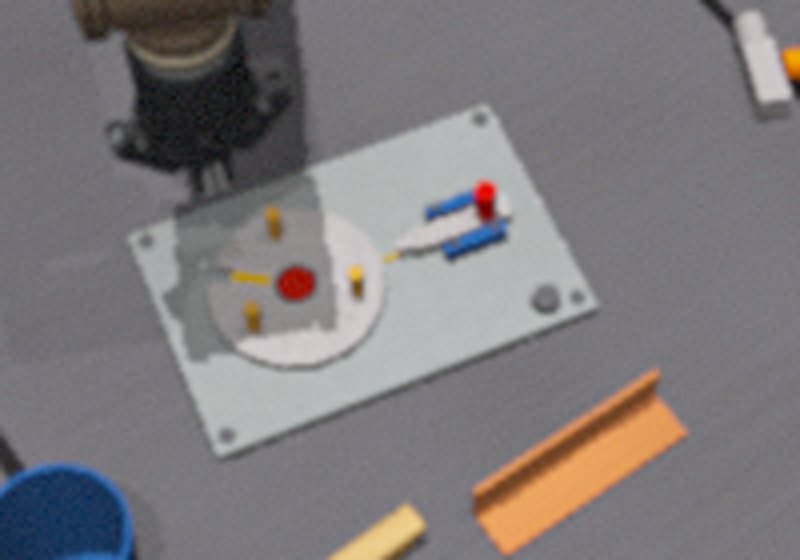

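View pics/t1.png

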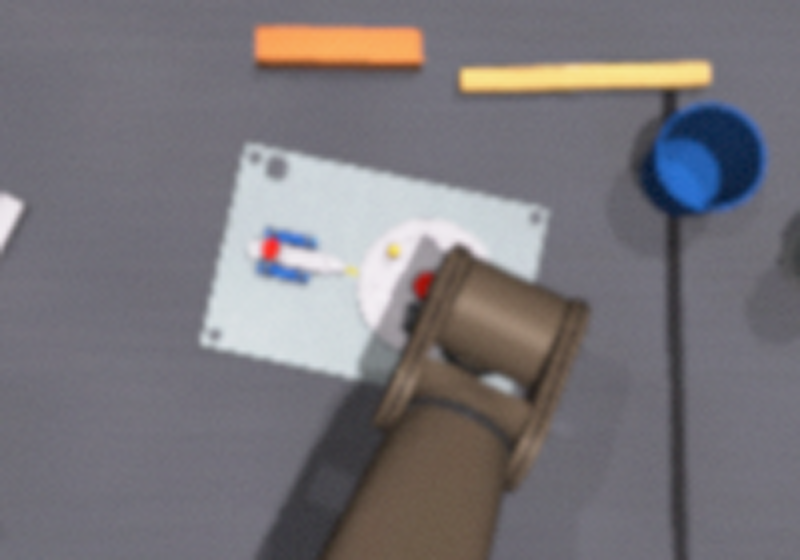

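```bash
python3 -m crank '0 0 21 0 0 0; 0 0 20 0 0 0; 0 0 0 0 0 0'; python3 look.py 2; python3 -c "
from plan import *
p,a,s=st();print(p,a,s['contact_force'],s['tcp_rot'])"
```

```text
time: 3.55
eef_pos: [0.4936, -0.1258, 0.04]
tcp_rot: [0.79, 0.613, 0.0, 0.0]
contact_force: [-0.2, 0.4, 0.2]
opening: -0.002
[ 0.49464551 -0.12630307  0.04114234] 75.57085286901226 [ 0.05147918 -0.21660218 -0.27663657] [7.90309337e-01 6.12705592e-01 7.70624670e-04 1.55397823e-03]
```

View pics/s2.png

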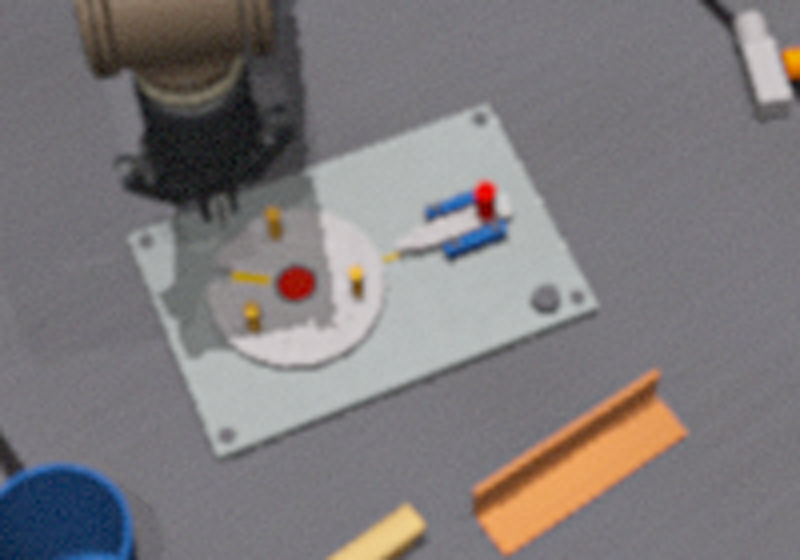

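```bash
python3 -m crank '0 0 4 0 0 0; 5 0 0 0 0 0; 4 0 0 0 0 0;0 0 0 0 0 0'; python3 -c "
from plan import *
from h import *
p,a,s=st();print(p,a,s['contact_force'])
q=proj('scene',(.4946,-.126,.041));print((q-[200,150])*4+1.5)"
```

```text
time: 4.15
eef_pos: [0.4955, -0.1164, 0.0351]
tcp_rot: [0.79, 0.613, 0.0, 0.0]
contact_force: [0.7, 1.1, -0.8]
opening: 0.0
[ 0.49553241 -0.11644036  0.03512508] 75.61786106639028 [ 0.67277245  1.09857259 -0.80013841]
[227.6064765  238.53718689]
```

```bash
python3 -m crank '4 0 0 0 0 0; 2 0 0 0 0 0; 0 0 0 0 0 0'; python3 -m crank '2 0 0 0 0 0; 2 0 0 0 0 0; 0 0 0 0 0 0';python3 -m crank '2 0 0 0 0 0; 2 0 0 0 0 0; 0 0 0 0 0 0'
```

```text
time: 4.53
eef_pos: [0.4969, -0.1109, 0.035]
tcp_rot: [0.79, 0.613, -0.0, -0.0]
contact_force: [0.5, 0.1, -0.2]
opening: 0.002
time: 4.9
eef_pos: [0.4979, -0.1071, 0.035]
tcp_rot: [0.79, 0.613, -0.0, -0.0]
contact_force: [-0.4, -0.0, 0.5]
opening: 0.002
time: 5.28
eef_pos: [0.4989, -0.1031, 0.035]
tcp_rot: [0.79, 0.613, -0.0, -0.0]
contact_force: [0.3, 0.0, 0.2]
opening: 0.001
```

```bash
python3 -m crank '2 0 0 0 0 0; 1 0 0 0 0 0; 0 0 0 0 0 0'; python3 -m crank '1 0 0 0 0 0; 1 0 0 0 0 0; 0 0 0 0 0 0'; python3 look.py 3
```

```text
time: 5.65
eef_pos: [0.4996, -0.1003, 0.035]
tcp_rot: [0.79, 0.613, -0.0, -0.0]
contact_force: [0.5, 0.6, 0.5]
opening: -0.001
time: 6.02
eef_pos: [0.5002, -0.0984, 0.035]
tcp_rot: [0.79, 0.613, -0.0, -0.0]
contact_force: [-0.2, 0.0, -0.4]
opening: -0.004
```

View pics/s3.png

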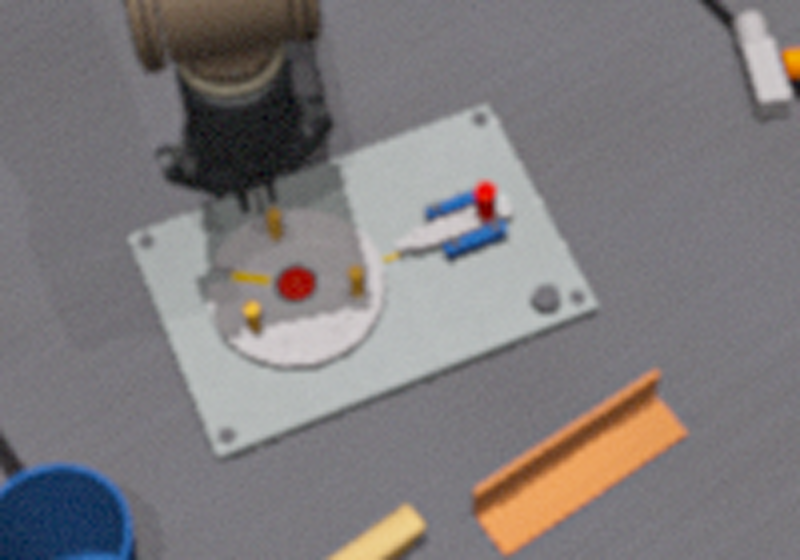

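Run:
```python
from h import *
a=optics.read_camera("scene")[:,:,::-1]
c=a[180:230,240:300].copy()
z=cv2.resize(c,None,fx=12,fy=12,interpolation=cv2.INTER_CUBIC)
z=np.clip(z.astype(float)*1.5,0,255).astype(np.uint8)
for p,col in(((.5002,-.0984,.035),(0,0,255)),((.5024,-.0896,.054),(0,255,0)),((.5024,-.0896,.024),(255,0,0))):
    q=(proj("scene",p)-[240,180])*12+5.5;cv2.circle(z,tuple(int(v) for v in q),4,col,-1)
cv2.imwrite("pics/z3.png",z)
```

```text
(no output)
```

View pics/z3.png

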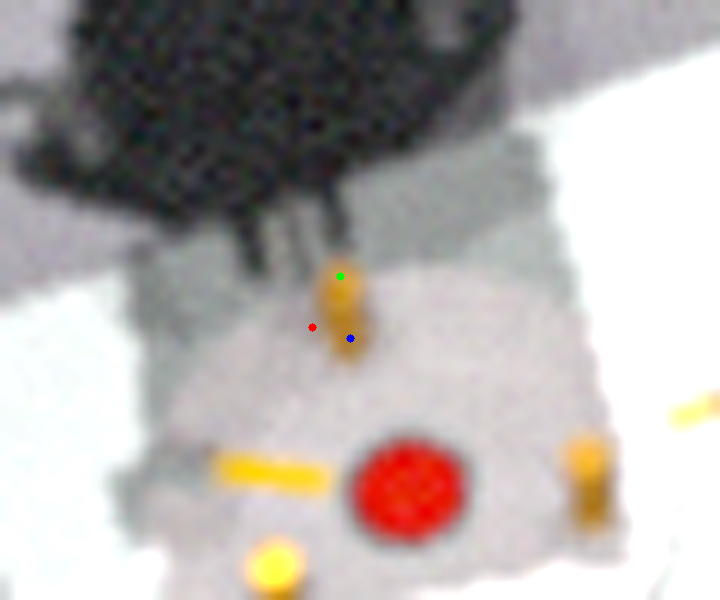

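```bash
python3 -m crank '0 0 3 0 0 0; 1 0 0 0 0 0; 1 0 0 0 0 0; 0 0 0 0 0 0'; python3 -m crank '1 0 0 0 0 0; 1 0 0 0 0 0; 0 0 0 0 0 0'; python3 look.py 4;  python3 - <<'E'
from h import *
a=cv2.imread("pics/s4.png")[100:320,150:400]
cv2.imwrite("pics/z4.png",cv2.resize(a,None,fx=3,fy=3))
E
```

```text
time: 6.68
eef_pos: [0.5007, -0.0964, 0.0321]
tcp_rot: [0.79, 0.613, 0.0, 0.0]
contact_force: [0.0, 0.6, 0.6]
opening: -0.0
time: 7.05
eef_pos: [0.5012, -0.0945, 0.0321]
tcp_rot: [0.79, 0.613, 0.0, 0.0]
contact_force: [0.5, -0.5, 0.1]
opening: -0.002
```

View pics/z4.png

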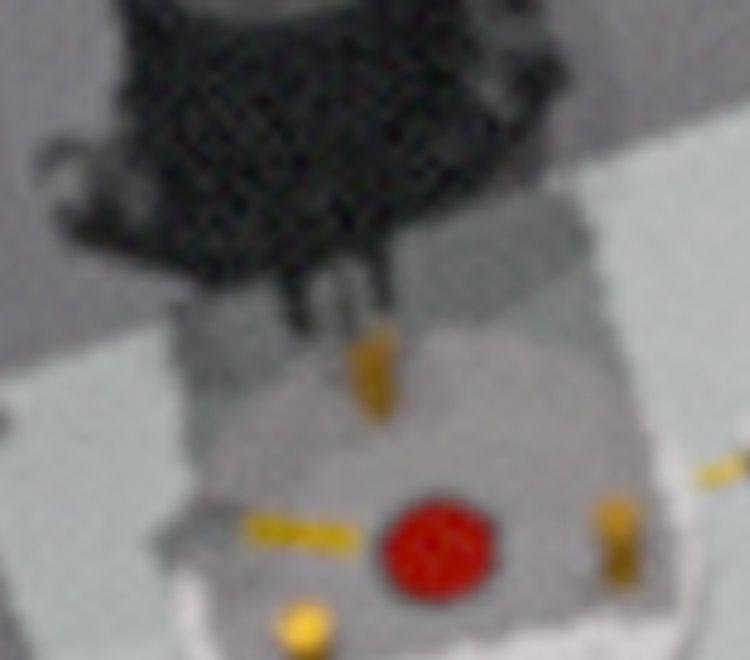

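Run:
```python
from h import *
q=lambda u,v:S(150+u/3,100+v/3)
for z in(.032,.045,.055,.065):
    for uv in((300,332),(385,308),(345,325)):print(z,uv,atz("scene",q(*uv),z).round(4))
p=(.5012,-.0945,.0321);print([((proj("scene",(.5012,-.0945,z))-[200,150])*4+1.5-[150,100])*3 for z in(.032,.045,.055,.065)])
print(-cv2.Rodrigues(C["scene"]["rvec"])[0].T@C["scene"]["tvec"],-cv2.Rodrigues(C["top"]["rvec"])[0].T@C["top"]["tvec"])
```

```text
0.032 (300, 332) [ 0.4789 -0.0972  0.032 ]
0.032 (385, 308) [ 0.4856 -0.0762  0.032 ]
0.032 (345, 325) [ 0.4838 -0.087   0.032 ]
0.045 (300, 332) [ 0.4864 -0.1006  0.045 ]
0.045 (385, 308) [ 0.493  -0.0798  0.045 ]
0.045 (345, 325) [ 0.4912 -0.0905  0.045 ]
0.055 (300, 332) [ 0.4921 -0.1031  0.055 ]
0.055 (385, 308) [ 0.4987 -0.0825  0.055 ]
0.055 (345, 325) [ 0.497  -0.0931  0.055 ]
0.065 (300, 332) [ 0.4978 -0.1057  0.065 ]
0.065 (385, 308) [ 0.5043 -0.0852  0.065 ]
0.065 (345, 325) [ 0.5027 -0.0958  0.065 ]
[array([357.98754852, 388.01800316]), array([353.35322087, 360.88929715]), array([349.73849331, 339.72918751]), array([346.07953372, 318.31014978])]
[ 1.17452228 -0.40711209  1.24344469] [0.40882771 0.02889944 1.58612496]
```

Run:
```python
from h import *
a=cv2.imread("pics/scene0.png")[140:240,0:100]
z=cv2.resize(a,None,fx=6,fy=6,interpolation=cv2.INTER_CUBIC)
z=np.clip(z*1.6,0,255).astype(np.uint8)
q=(proj("scene",(.2626,-.621,.1956))-[0,140])*6+2.5;print(q)
cv2.circle(z,tuple(int(v) for v in q),4,(0,0,255),-1)
for k in(-1,1):
  for h in (0,.013):
    q=(proj("scene",(.2626+k*.0425*.389,-.621-k*.0425*.921,.1956+h))-[0,140])*6+2.5
    cv2.circle(z,tuple(int(v) for v in q),4,(0,255,0),-1)
cv2.imwrite("pics/z0.png",z)
b=[cv2.imread(f"pics/s{i}.png")[100:320,150:400] for i in(3,4)]
b=[cv2.imread("pics/scene0z.png")[100:320,150:400]]+b
cv2.imwrite("pics/cmp.png",cv2.resize(np.hstack(b),None,fx=1.06,fy=1.06))
d=np.clip(np.abs(b[1].astype(int)-b[2])*4,0,255).astype(np.uint8);cv2.imwrite("pics/d.png",cv2.resize(d,None,fx=3,fy=3))
```

```text
[230.51510653 446.67395745]
```

View pics/z0.png

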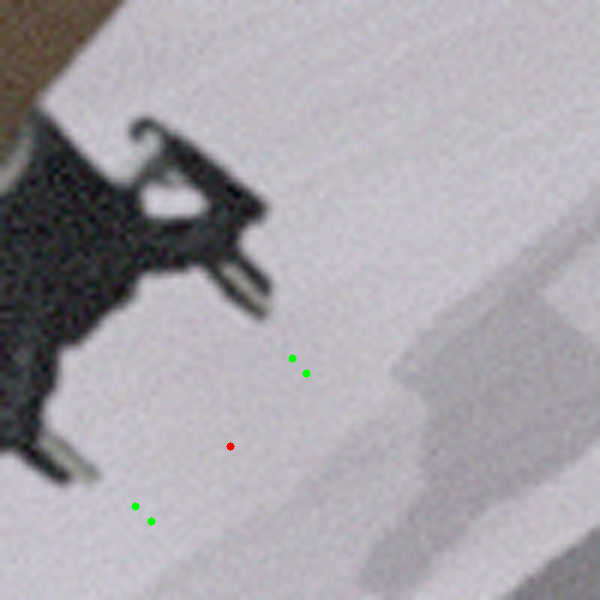

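View pics/cmp.png

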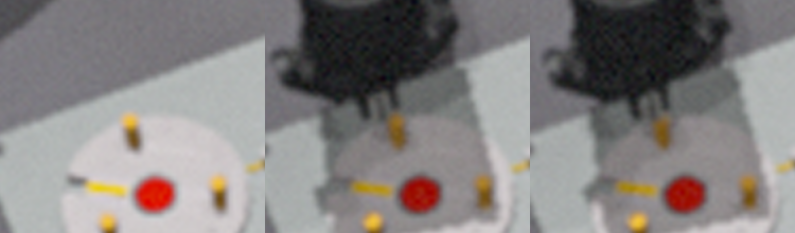

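View pics/d.png

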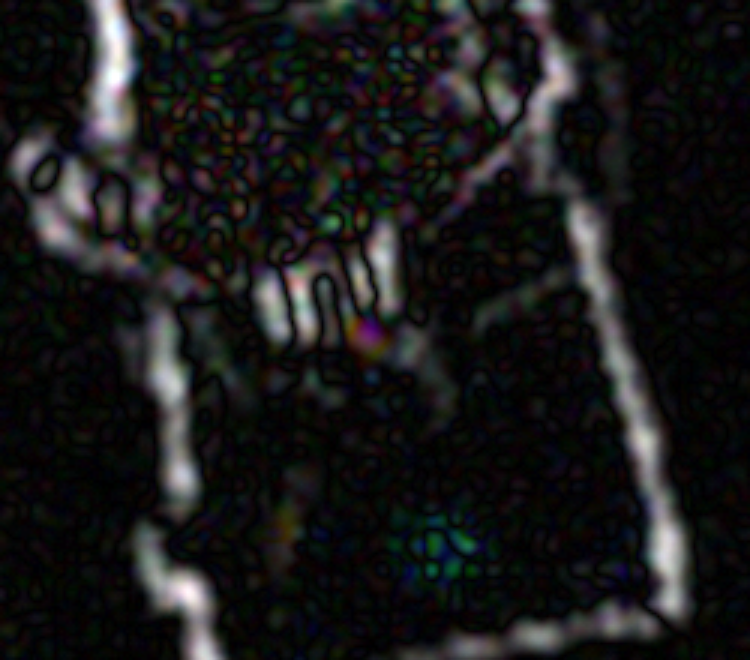

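Run:
```python
from h import *
q=lambda u,v:((u-2.5)/6,140+(v-2.5)/6)
for z in(.1956,.2086,.22,.23,.24,.25):
    print(z,atz("scene",q(267,312),z).round(4),atz("scene",q(85,482),z).round(4),atz("scene",q(176,397),z).round(4)-[.2626,-.621,0])
```

```text
0.1956 [ 0.2043 -0.5848  0.1956] [ 0.2432 -0.6767  0.1956] [-0.0385 -0.0106  0.1956]
0.2086 [ 0.2164 -0.5825  0.2086] [ 0.2547 -0.6733  0.2086] [-0.0267 -0.0078  0.2086]
0.22 [ 0.2269 -0.5806  0.22  ] [ 0.2649 -0.6704  0.22  ] [-0.0164 -0.0053  0.22  ]
0.23 [ 0.2362 -0.5789  0.23  ] [ 0.2738 -0.6678  0.23  ] [-0.0073 -0.0032  0.23  ]
0.24 [ 0.2454 -0.5772  0.24  ] [ 0.2826 -0.6652  0.24  ] [ 0.0018 -0.001   0.24  ]
0.25 [ 0.2547 -0.5755  0.25  ] [ 0.2915 -0.6627  0.25  ] [0.0109 0.0011 0.25  ]
```

```bash
python3 -m crank '-14 0 0 0 0 0; -14 0 0 0 0 0; 0 0 8 0 0 0; 0 0 8 0 0 0; 0 0 0 0 0 0';  python3 look.py 5;  python3 - <<'E'
from h import *
a=cv2.imread("pics/s5.png")[100:320,150:400]
cv2.imwrite("pics/z5.png",cv2.resize(a,None,fx=3,fy=3))
E
```

```text
time: 7.78
eef_pos: [0.4931, -0.1211, 0.0147]
tcp_rot: [0.79, 0.613, -0.001, -0.001]
contact_force: [0.5, 0.4, 0.3]
opening: 0.001
```

View pics/z5.png

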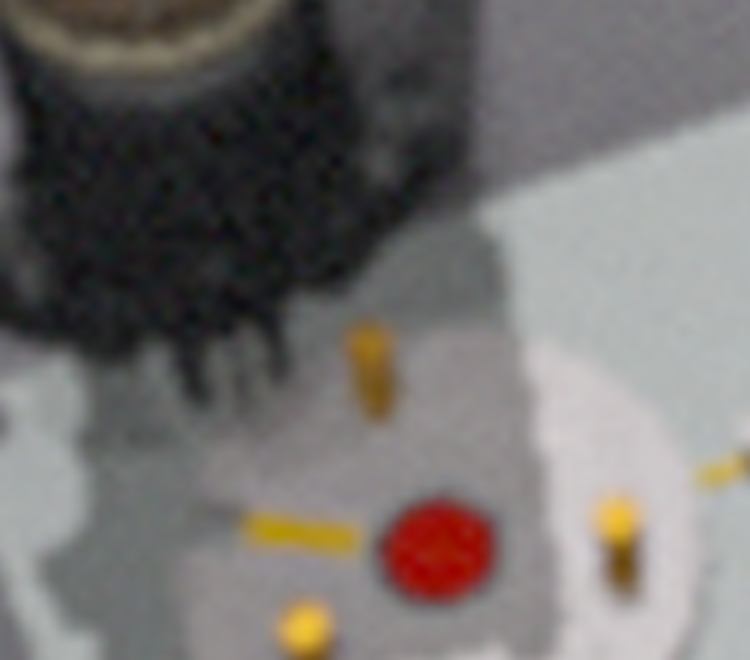

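```bash
python3 -m crank '0 0 5 0 0 0; 0 0 4 0 0 0; 3 0 0 0 0 0; 3 0 0 0 0 0; 0 0 0 0 0 0';  python3 look.py 6;  python3 - <<'E'
from h import *
a=cv2.imread("pics/s6.png")[100:320,150:400]
cv2.imwrite("pics/z6.png",cv2.resize(a,None,fx=3,fy=3))
E
```

```text
time: 8.5
eef_pos: [0.4958, -0.1156, 0.0071]
tcp_rot: [0.79, 0.613, 0.0, 0.0]
contact_force: [-0.2, -0.0, -0.7]
opening: 0.002
```

View pics/z6.png

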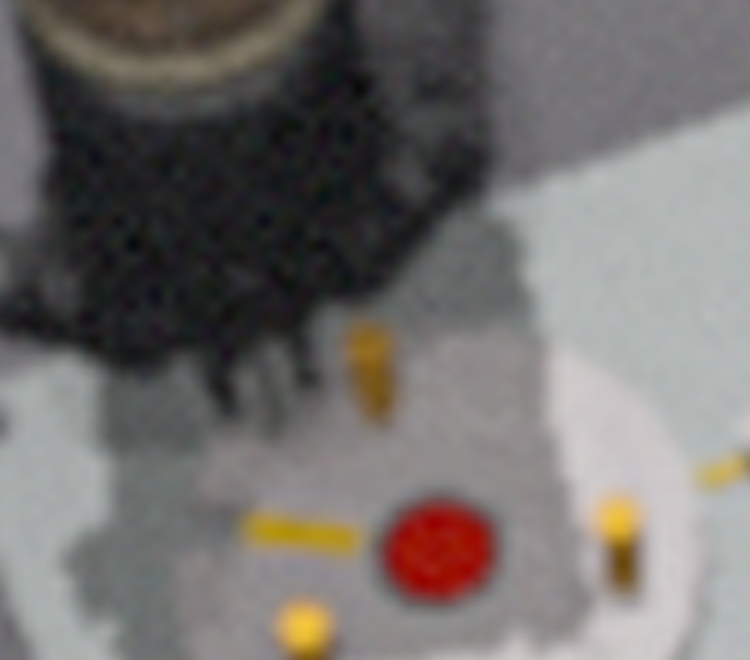

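```bash
for i in 1; do python3 -m crank '2 0 0 0 0 0; 2 0 0 0 0 0; 0 0 0 0 0 0'; python3 -m crank '2 0 0 0 0 0; 0 0 0 0 0 0'; python3 -m crank '2 0 0 0 0 0;0 0 0 0 0 0';  python3 -m crank '2 0 0 0 0 0;0 0 0 0 0 0'; done
```

```text
time: 8.98
eef_pos: [0.4967, -0.1119, 0.007]
tcp_rot: [0.79, 0.613, 0.0, -0.0]
contact_force: [-0.4, -0.2, -1.0]
opening: -0.0
time: 9.22
eef_pos: [0.4971, -0.1099, 0.007]
tcp_rot: [0.79, 0.613, -0.0, -0.0]
contact_force: [0.0, -0.2, -0.8]
opening: 0.002
time: 9.48
eef_pos: [0.4977, -0.108, 0.007]
tcp_rot: [0.79, 0.613, -0.0, -0.0]
contact_force: [0.6, -0.1, 0.5]
opening: 0.001
time: 9.72
eef_pos: [0.4981, -0.1064, 0.007]
tcp_rot: [0.79, 0.613, -0.0, 0.0]
contact_force: [-0.3, -1.9, -0.6]
opening: 0.003
```

```bash
cat > chk.py <<'E'
from plan import *
import sys
p,a,s=st(); C=np.array([.5484,-.1015])
r=np.radians(a);ex=np.array([np.cos(r),np.sin(r)]);ey=np.array([np.sin(r),-np.cos(r)])
d=C-p[:2];f=s["contact_force"]
stud=p[:2]+17e-3*ex-C
print("xang",a.round(1),"c_tool(mm, want 17,46):",(1e3*np.array([d@ex,d@ey])).round(1),"F tool x,y,z",(f[:2]@ex).round(1),(f[:2]@ey).round(1),f[2].round(1),"z",p[2].round(4),"phi",np.degrees(np.arctan2(*stud[::-1])).round(1),"t",s["time"],"tilt",s["tcp_rot"][2:],"q6",s["qpos"][5].round(2))
E
python3 chk.py; python3 -m crank '3.2 -1.1 0 0 0 0.07; 3.2 -1.1 0 0 0 0.07; 3.2 -1.1 0 0 0 0.07'; python3 chk.py;  python3 -m crank '3.2 -1.1 0 0 0 0.07; 3.2 -1.1 0 0 0 0.07;3.2 -1.1 0 0 0 0.07;3.2 -1.1 0 0 0 0.07'; python3 chk.py
```

```text
xang 75.6 c_tool(mm, want 17,46): [17.3 47.5] F tool x,y,z -1.9 0.1 -0.6 z 0.007 phi 165.9 t 9.725 tilt [-0.00021818  0.00017351] q6 -1.73
time: 10.1
eef_pos: [0.4982, -0.0966, 0.0071]
tcp_rot: [0.851, 0.526, -0.0, 0.001]
contact_force: [-0.6, -2.7, 0.4]
opening: 0.001
xang 63.4 c_tool(mm, want 17,46): [18.1 47.1] F tool x,y,z -2.7 0.6 0.4 z 0.0071 phi 154.7 t 10.1 tilt [-0.00016681  0.00055598] q6 -1.5
time: 10.6
eef_pos: [0.5008, -0.0833, 0.007]
tcp_rot: [0.916, 0.402, -0.001, 0.0]
contact_force: [-1.2, -2.2, 0.2]
opening: 0.003
xang 47.4 c_tool(mm, want 17,46): [18.8 47.3] F tool x,y,z -2.4 0.6 0.2 z 0.007 phi 139.6 t 10.6 tilt [-0.00060862  0.00015054] q6 -1.19
```

```bash
R='3.4 -1.2 0 0 0 0.07'; python3 -m crank '3.4 -1.2 0 0 0 0.07; 3.4 -1.2 0 0 0 0.07; 3.4 -1.2 0 0 0 0.07; 3.4 -1.2 0 0 0 0.07; 3.4 -1.2 0 0 0 0.07'; python3 chk.py;  python3 -m crank '3.4 -1.2 0 0 0 0.07; 3.4 -1.2 0 0 0 0.07; 3.4 -1.2 0 0 0 0.07; 3.4 -1.2 0 0 0 0.07; 3.4 -1.2 0 0 0 0.07'; python3 chk.py; python3 look.py 7
```

```text
time: 11.22
eef_pos: [0.5097, -0.0677, 0.0069]
tcp_rot: [0.972, 0.236, -0.001, -0.0]
contact_force: [-2.1, -2.3, 1.2]
opening: 0.001
xang 27.3 c_tool(mm, want 17,46): [18.9 47.8] F tool x,y,z -2.9 1.1 1.2 z 0.0069 phi 119.6 t 11.225 tilt [-0.00111616 -0.00013714] q6 -0.81
time: 11.85
eef_pos: [0.5232, -0.0562, 0.0068]
tcp_rot: [0.998, 0.063, -0.002, -0.0]
contact_force: [-4.3, -0.4, 1.9]
opening: 0.002
xang 7.3 c_tool(mm, want 17,46): [19.2 48.1] F tool x,y,z -4.3 -0.2 1.9 z 0.0068 phi 99.9 t 11.85 tilt [-0.00168535 -0.00032658] q6 -0.43
```

View pics/s7.png

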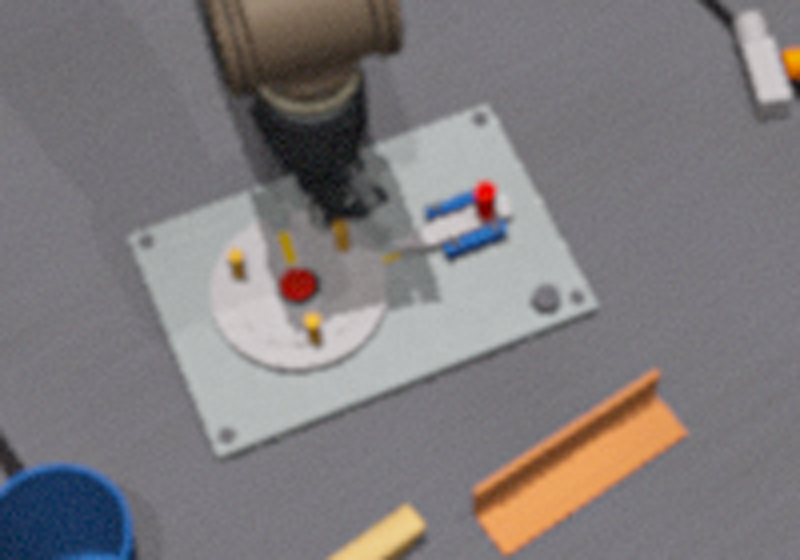

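```bash
python3 -m crank '3.4 -1.1 0 0 0 0.07; 3.4 -1.1 0 0 0 0.07; 3.4 -1.1 0 0 0 0.07; 3.4 -1.1 0 0 0 0.07; 3.4 -1.1 0 0 0 0.07'; python3 chk.py;  python3 -m crank '3.4 -1.1 0 0 0 0.07; 3.4 -1.1 0 0 0 0.07; 3.4 -1.1 0 0 0 0.07; 3.4 -1.1 0 0 0 0.07; 3.4 -1.1 0 0 0 0.07'; python3 chk.py; python3 -m crank '3.4 -1.1 0 0 0 0.07; 3.4 -1.1 0 0 0 0.07; 3.4 -1.1 0 0 0 0.07; 3.4 -1.1 0 0 0 0.07; 0 0 0 0 0 0'; python3 chk.py; python3 look.py 8
```

```text
time: 12.58
eef_pos: [0.5401, -0.0504, 0.0067]
tcp_rot: [0.994, -0.111, -0.002, -0.0]
contact_force: [-3.6, 0.0, 2.6]
opening: -0.003
xang -12.7 c_tool(mm, want 17,46): [19.3 48. ] F tool x,y,z -3.5 0.8 2.6 z 0.0067 phi 80.0 t 12.575 tilt [-0.00172123 -0.00048094] q6 -0.06
time: 13.2
eef_pos: [0.558, -0.0509, 0.0068]
tcp_rot: [0.959, -0.282, -0.002, -0.001]
contact_force: [-4.3, 2.3, 2.7]
opening: 0.001
xang -32.8 c_tool(mm, want 17,46): [19.3 47.7] F tool x,y,z -4.9 0.4 2.7 z 0.0068 phi 60.0 t 13.2 tilt [-0.00176824 -0.0005471 ] q6 0.3
time: 13.82
eef_pos: [0.5721, -0.0562, 0.0068]
tcp_rot: [0.911, -0.412, -0.001, -0.0]
contact_force: [-2.3, 2.7, 0.5]
opening: -0.004
xang -48.7 c_tool(mm, want 17,46): [18.4 47.7] F tool x,y,z -3.5 -0.0 0.5 z 0.0068 phi 43.0 t 13.825 tilt [-0.00073157 -0.00047326] q6 0.57
```

View pics/s8.png

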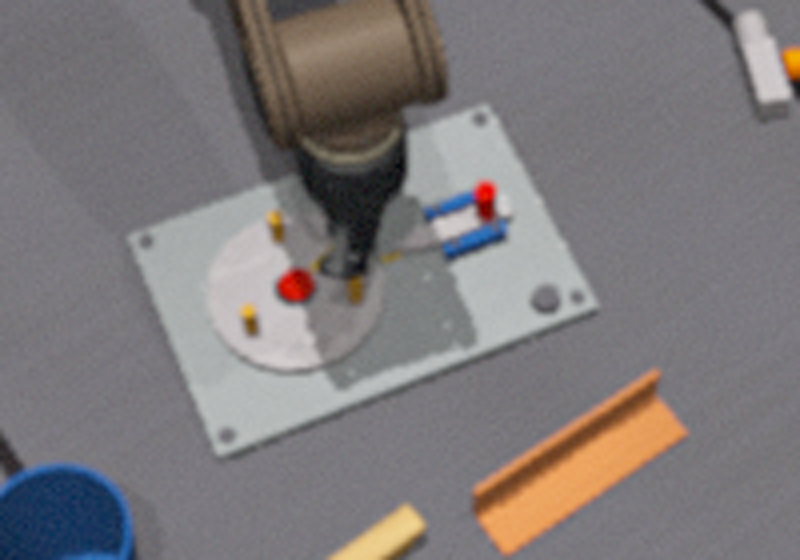

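View pics/t8.png

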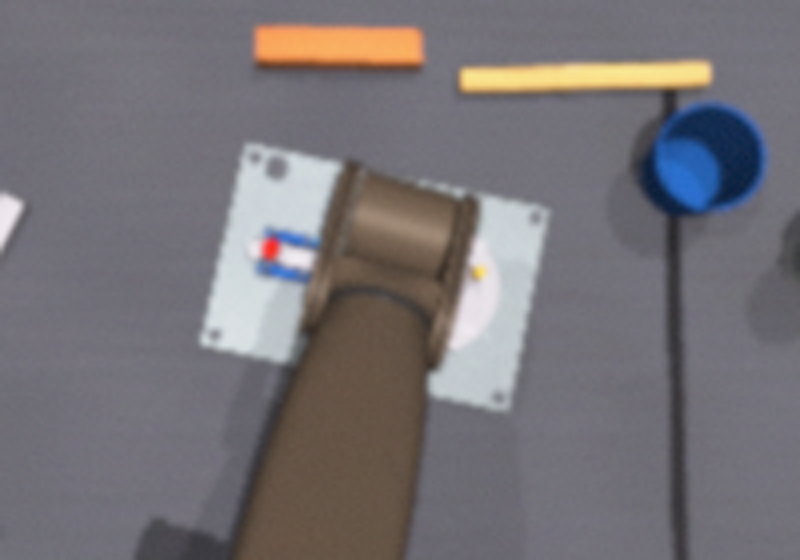

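```bash
python3 -m crank '3.4 -1.1 0 0 0 0.07; 3.4 -1.1 0 0 0 0.07; 3.4 -1.1 0 0 0 0.07; 3.4 -1.1 0 0 0 0.07; 2.4 -0.8 0 0 0 0.05';  python3 -m crank '2.4 -0.8 0 0 0 0.05; 0 0 0 0 0 0'; python3 chk.py; python3 look.py 9
```

```text
time: 14.55
eef_pos: [0.5856, -0.0667, 0.0069]
tcp_rot: [0.83, -0.557, -0.0, -0.0]
contact_force: [-0.7, 3.9, 1.4]
opening: -0.001
time: 14.8
eef_pos: [0.5874, -0.069, 0.0069]
tcp_rot: [0.817, -0.577, 0.0, -0.0]
contact_force: [-0.3, 2.2, 0.3]
opening: -0.0
xang -70.5 c_tool(mm, want 17,46): [17.6 47.6] F tool x,y,z -2.2 -0.5 0.3 z 0.0069 phi 20.3 t 14.8 tilt [ 5.69480472e-05 -3.26597195e-04] q6 0.94
```

View pics/s9.png

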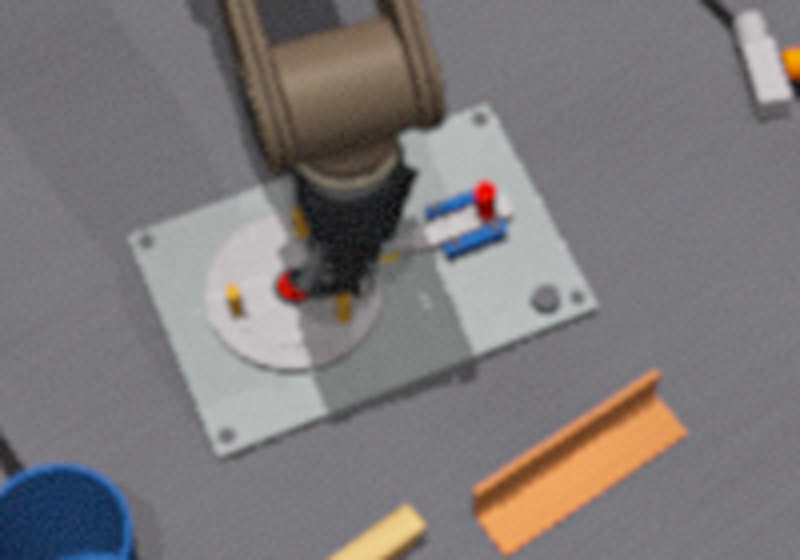

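Run:
```python
from h import *
c=atz("scene",S(296,284),.028)[:2]
for uv in((233,292),(300,216),(344,298),):
    d=atz("scene",S(*uv),.054)[:2]-c;print(uv,np.degrees(np.arctan2(d[1],d[0]))%360,np.linalg.norm(d))
h=atz("scene",S(485,190),.058)[:2]-c;print(np.degrees(np.arctan2(h[1],h[0])))
```

```text
(233, 292) 260.34393426921787 0.04727781689833128
(300, 216) 139.8312154399329 0.042819728567757065
(344, 298) 18.941103213815055 0.04579100655649791
78.00063194520033
```

```bash
python3 -m crank '1.4 -0.5 0 0 0 0.03; 0 0 0 0 0 0; -8 0 0 0 0 0; 0 0 -40 0 0 0; 0 0 -60 0 0 0'; python3 chk.py; python3 -c "
from plan import *
rows([(.48,.10,.11,-12,7)])"
```

```text
time: 15.52
eef_pos: [0.5838, -0.0626, 0.1056]
tcp_rot: [0.808, -0.589, -0.002, 0.001]
contact_force: [0.9, -0.1, -0.3]
opening: 0.002
xang -72.2 c_tool(mm, want 17,46): [26.3 45.6] F tool x,y,z 0.4 -0.9 -0.3 z 0.1056 phi 29.2 t 15.525 tilt [-0.00207271  0.00139955] q6 0.98
-26.6 7 -0.6 0 0 -0.15; -27.4 3 -0.6 0 0 -0.15; -27.5 -1.2 -0.6 0 0 -0.15; -27.1 -5.3 -0.6 0 0 -0.15; -26 -9.3 -0.6 0 0 -0.15
-24.3 -13 -0.6 0 0 -0.15; -22.1 -16.5 -0.6 0 0 -0.15
```

```bash
python3 -c "
from plan import *
rows([(.59,.088,.1056,-102,5)])"
```

```text
-28.3 -10.4 0 0 0 0.104; -29.2 -7.4 0 0 0 0.104; -29.8 -4.3 0 0 0 0.104; -30.1 -1.2 0 0 0 0.104; -30.1 1.9 0 0 0 0.104
```

```bash
python3 -m crank '-28 -10 0 0 0 0.104; -29 -7 0 0 0 0.104; -30 -4 0 0 0 0.104; -30 -1 0 0 0 0.104; -30 2 0 0 0 0.104'; python3 -m crank '0 0 0 0 0 0'; python3 look.py 10
```

```text
time: 16.15
eef_pos: [0.5911, 0.0876, 0.1072]
tcp_rot: [-0.628, 0.778, -0.001, 0.0]
contact_force: [0.8, 0.6, -0.0]
opening: 0.001
time: 16.27
eef_pos: [0.5909, 0.0883, 0.1071]
tcp_rot: [-0.63, 0.776, -0.001, 0.0]
contact_force: [0.4, -0.4, -0.3]
opening: 0.001
```

View pics/s10.png

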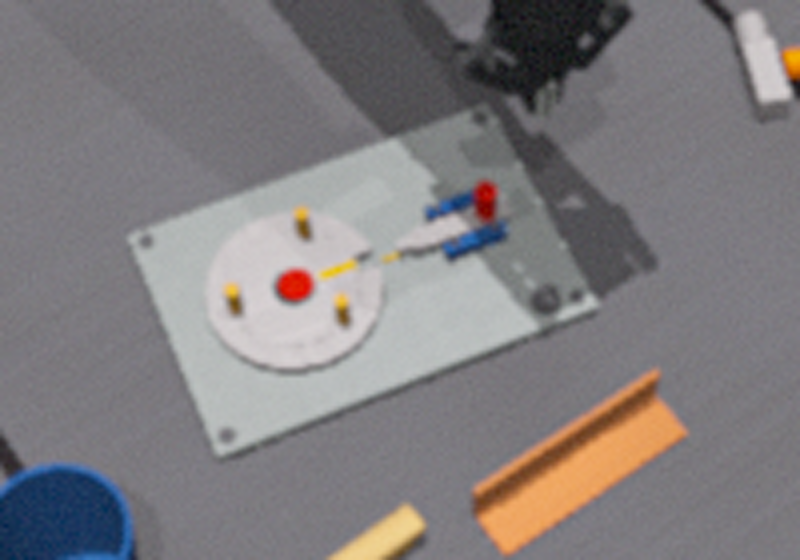

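View pics/t10.png

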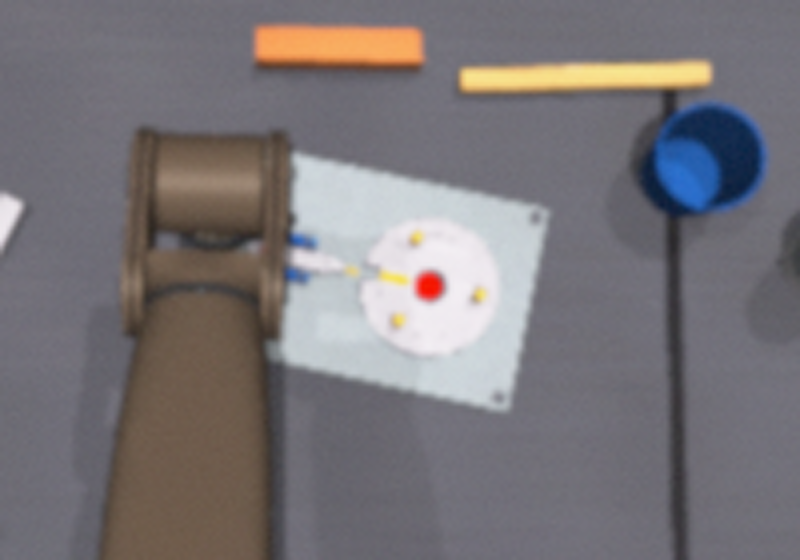

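```bash
python3 -m crank '0 0 40 0 0 0; 0 0 40 0 0 0; 0 0 18 0 0 0; 8 0 0 0 0 0; 4 0 0 0 0 0'; python3 -m crank '2 0 0 0 0 0; 0 0 0 0 0 0'; python3 look.py 11
```

```text
time: 17.0
eef_pos: [0.5898, 0.0743, 0.0108]
tcp_rot: [-0.629, 0.778, -0.001, 0.001]
contact_force: [-0.3, -0.8, 0.2]
opening: -0.002
time: 17.25
eef_pos: [0.5889, 0.0731, 0.0103]
tcp_rot: [-0.629, 0.777, -0.001, 0.001]
contact_force: [-0.1, 0.9, -0.1]
opening: 0.002
```

View pics/s11.png

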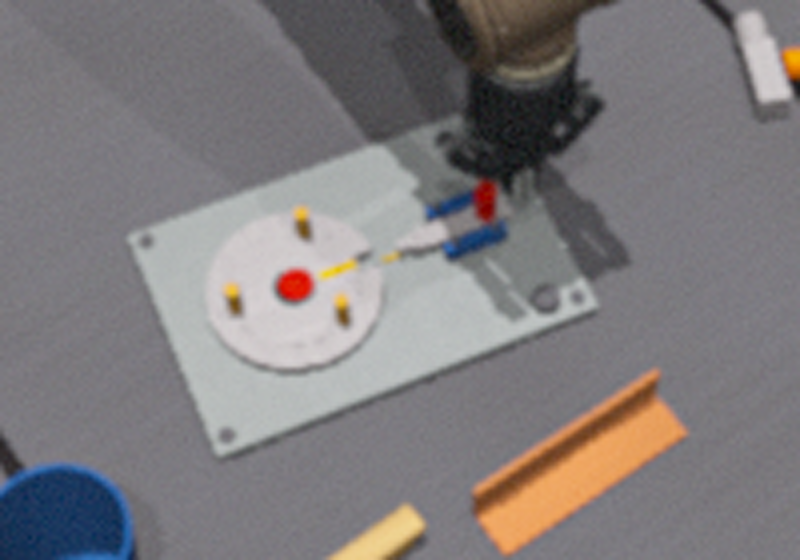

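```bash
cat > chp.py <<'E'
from plan import *
p,a,s=st();u=np.array([.2079,.9781]);H=np.array([.5814,.047])
f=s["contact_force"];d=p[:2]-H
print("t",s["time"],"xang",a.round(1),"r",(1e3*d@u).round(2),"lat",(1e3*(d@[u[1],-u[0]])).round(2),"push",(f[:2]@u).round(2),"lat/z",(f[:2]@[u[1],-u[0]]).round(1),f[2].round(1),"z",p[2].round(4))
E
python3 chp.py; python3 -m crank '3 0 0 0 0 0; 2 0 0 0 0 0; 0 0 0 0 0 0'>/dev/null; python3 chp.py; python3 -m crank '2 0 0 0 0 0; 2 0 0 0 0 0; 0 0 0 0 0 0'>/dev/null; python3 chp.py;  python3 -m crank '2 0 0 0 0 0; 2 0 0 0 0 0; 0 0 0 0 0 0'>/dev/null; python3 chp.py
```

```text
t 17.35 xang -102.0 r 27.28 lat 1.39 push -0.47 lat/z 0.5 0.6 z 0.0098
t 17.725 xang -102.1 r 22.37 lat 1.01 push 1.79 lat/z 0.6 1.1 z 0.0092
t 18.1 xang -102.0 r 17.97 lat 1.01 push 2.23 lat/z -0.6 1.6 z 0.0091
t 18.475 xang -102.0 r 13.86 lat 1.02 push 0.6 lat/z -0.6 0.9 z 0.009
```

```bash
python3 -m crank '2 0 0 0 0 0; 2 0 0 0 0 0; 2 0 0 0 0 0; 0 0 0 0 0 0'>/dev/null; python3 chp.py; python3 -m crank '2 0 0 0 0 0; 2 0 0 0 0 0; 1 0 0 0 0 0; 0 0 0 0 0 0'>/dev/null; python3 chp.py;  python3 look.py 12
```

```text
t 18.975 xang -102.0 r 7.83 lat 0.96 push 0.94 lat/z 0.2 0.6 z 0.009
t 19.475 xang -102.0 r 2.94 lat 0.91 push 1.65 lat/z -0.4 1.6 z 0.009
```

View pics/s12.png

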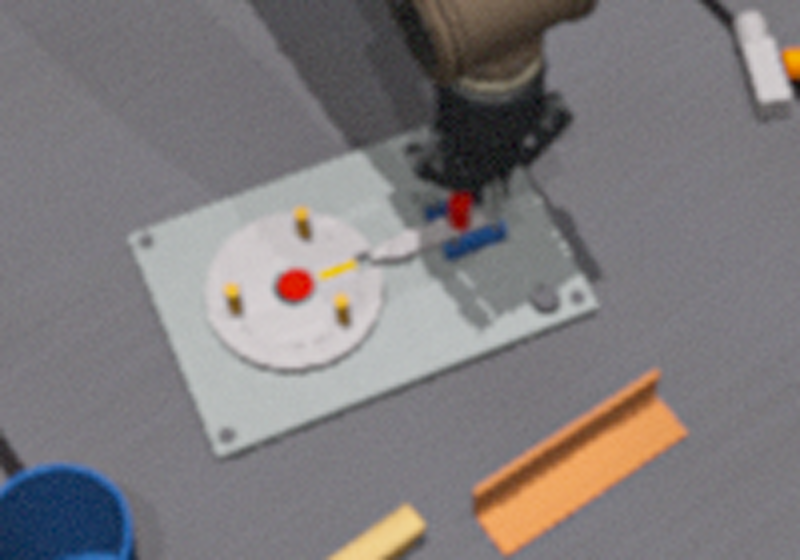

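The pin's point is entering the notch (365,257), with the handle at (460,210). I'll go on in small steps.

```bash
python3 -m crank '1.5 0 0 0 0 0; 1.5 0 0 0 0 0; 0 0 0 0 0 0'>/dev/null; python3 chp.py; python3 -m crank '1 0 0 0 0 0; 1 0 0 0 0 0; 0 0 0 0 0 0'>/dev/null; python3 chp.py; python3 -m crank '1 0 0 0 0 0; 1 0 0 0 0 0; 0 0 0 0 0 0'>/dev/null; python3 chp.py; python3 -m crank '1 0 0 0 0 0; 0 0 0 0 0 0'>/dev/null; python3 chp.py
```

```text
t 19.95 xang -102.0 r 0.0 lat 0.88 push 0.98 lat/z 0.9 0.7 z 0.009
t 20.325 xang -102.0 r -1.96 lat 0.89 push 1.12 lat/z 0.5 0.2 z 0.009
t 20.7 xang -102.0 r -4.0 lat 0.9 push 1.66 lat/z -0.6 1.3 z 0.009
t 20.95 xang -102.0 r -4.94 lat 0.91 push 1.64 lat/z 0.4 0.5 z 0.009
```

```bash
for i in 1; do python3 -m crank '1 0 0 0 0 0; 0 0 0 0 0 0'>/dev/null; python3 chp.py; python3 -m crank '1 0 0 0 0 0; 0 0 0 0 0 0'>/dev/null; python3 chp.py; python3 -m crank '1 0 0 0 0 0; 0 0 0 0 0 0'>/dev/null; python3 chp.py; done
```

```text
t 21.2 xang -102.0 r -5.94 lat 0.9 push 1.35 lat/z -0.1 0.2 z 0.009
t 21.45 xang -102.0 r -6.93 lat 0.88 push 1.99 lat/z -0.2 0.4 z 0.009
t 21.7 xang -102.1 r -7.74 lat 0.91 push 2.58 lat/z 0.4 0.4 z 0.009
```

```bash
python3 -m crank '0.5 0 0 0 0 0; 0 0 0 0 0 0'>/dev/null; python3 chp.py; python3 -m crank '0.5 0 0 0 0 0; 0 0 0 0 0 0'>/dev/null; python3 chp.py; python3 -m crank '0.5 0 0 0 0 0; 0 0 0 0 0 0'>/dev/null; python3 chp.py;  python3 -m crank '0.5 0 0 0 0 0; 0 0 0 0 0 0'>/dev/null; python3 chp.py
```

```text
t 21.95 xang -102.0 r -8.22 lat 0.91 push 2.81 lat/z 0.2 1.5 z 0.009
t 22.2 xang -102.0 r -8.86 lat 0.9 push 3.24 lat/z 0.9 1.0 z 0.009
t 22.45 xang -102.1 r -9.2 lat 0.91 push 3.82 lat/z 0.1 0.6 z 0.009
t 22.7 xang -102.1 r -9.36 lat 0.9 push 4.85 lat/z 0.3 0.1 z 0.0091
```

```bash
python3 -m crank '0.5 0 0 0 0 0; 0 0 0 0 0 0'>/dev/null; python3 chp.py; python3 -m crank '0.5 0 0 0 0 0; 0 0 0 0 0 0'>/dev/null; python3 chp.py; python3 -m crank '0.5 0 0 0 0 0; 0 0 0 0 0 0'>/dev/null; python3 chp.py
```

```text
t 22.95 xang -102.1 r -9.45 lat 0.9 push 4.99 lat/z -0.8 0.2 z 0.0091
t 23.2 xang -102.1 r -9.58 lat 0.94 push 7.05 lat/z -0.6 0.5 z 0.0091
t 23.45 xang -102.1 r -9.69 lat 0.96 push 9.11 lat/z -0.2 0.0 z 0.0091
```

```bash
python3 look.py 13; python3 chp.py
```

```text
t 23.55 xang -102.1 r -9.68 lat 0.94 push 9.31 lat/z 0.0 0.4 z 0.0091
```

View pics/s13.png

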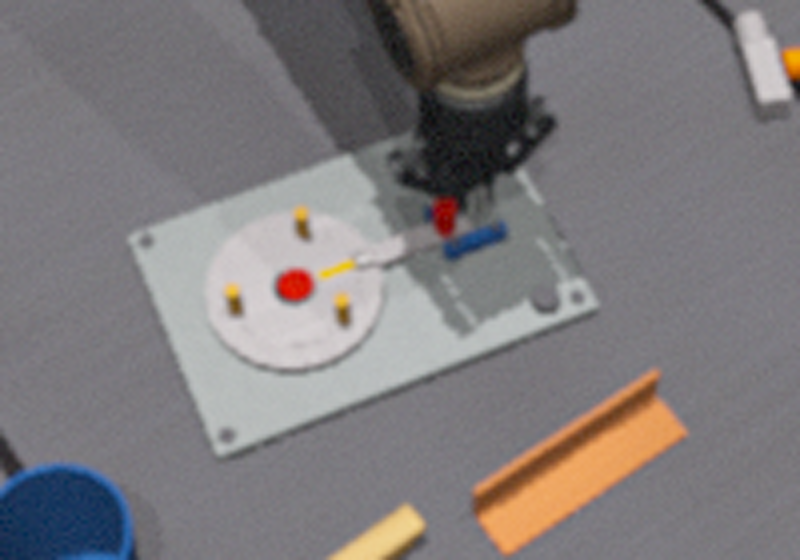

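```bash
python3 -m crank '0.4 0 0 0 0 0; 0.3 0 0 0 0 0; 0 0 0 0 0 0'>/dev/null; python3 chp.py; python3 -m crank '0 0 0 0 0 0; 0 0 0 0 0 0'>/dev/null; python3 chp.py
```

```text
t 23.925 xang -102.1 r -9.8 lat 0.93 push 11.36 lat/z -0.1 0.8 z 0.0091
t 24.175 xang -102.1 r -9.77 lat 0.93 push 10.85 lat/z 1.2 0.3 z 0.0092
```

```bash
python3 -m crank '0.3 0 0 0 0 0; 0 0 0 0 0 0; 0 0 0 0 0 0'>/dev/null; python3 chp.py; python3 -m crank '0 0 0 0 0 0; 0 0 0 0 0 0; 0 0 0 0 0 0; 0 0 0 0 0 0'>/dev/null; python3 chp.py;python3 -m crank '0 0 0 0 0 0; 0 0 0 0 0 0; 0 0 0 0 0 0; 0 0 0 0 0 0'>/dev/null; python3 chp.py; python3 -m crank '0 0 0 0 0 0; 0 0 0 0 0 0; 0 0 0 0 0 0; 0 0 0 0 0 0'>/dev/null; python3 chp.py
```

```text
t 24.55 xang -102.1 r -9.83 lat 0.93 push 11.36 lat/z 0.9 0.8 z 0.0091
t 25.05 xang -102.1 r -9.84 lat 0.9 push 12.05 lat/z 0.6 -0.6 z 0.0091
t 25.55 xang -102.1 r -9.83 lat 0.92 push 11.37 lat/z 0.2 0.1 z 0.0091
t 26.05 xang -102.1 r -9.83 lat 0.93 push 11.47 lat/z -0.6 0.6 z 0.0091
```

```bash
python3 -m crank '0.2 0 0 0 0 0; 0 0 0 0 0 0; 0 0 0 0 0 0; 0 0 0 0 0 0'>/dev/null; python3 chp.py; python3 -m crank '0 0 0 0 0 0; 0 0 0 0 0 0; 0 0 0 0 0 0; 0 0 0 0 0 0'>/dev/null; python3 chp.py;python3 -m crank '0 0 0 0 0 0; 0 0 0 0 0 0; 0 0 0 0 0 0; 0 0 0 0 0 0'>/dev/null; python3 chp.py; python3 -m crank '-2 0 0 0 0 0; -4 0 0 0 0 0; -8 0 0 0 0 0; -10 0 0 0 0 0; 0 0 -20 0 0 0'>/dev/null; python3 chp.py; python3 -m crank '-10 0 -40 0 0 0; -20 0 -40 0 0 0; -40 0 0 0 0 0; -40 0 0 0 0 0; 0 0 0 0 0 0'; python3 look.py 14
```

```text
t 26.55 xang -102.1 r -9.86 lat 0.95 push 11.7 lat/z 0.6 1.1 z 0.0092
t 27.05 xang -102.1 r -9.87 lat 0.94 push 12.5 lat/z 0.1 0.6 z 0.0091
t 27.55 xang -102.1 r -9.86 lat 0.94 push 12.31 lat/z 0.8 0.4 z 0.0092
t 28.175 xang -102.0 r 11.7 lat -0.87 push 0.18 lat/z 0.1 -0.8 z 0.0278
time: 28.8
eef_pos: [0.6083, 0.1677, 0.1109]
tcp_rot: [-0.63, 0.776, -0.001, 0.001]
contact_force: [0.3, -0.5, 0.1]
opening: -0.004
```

View pics/s14.png

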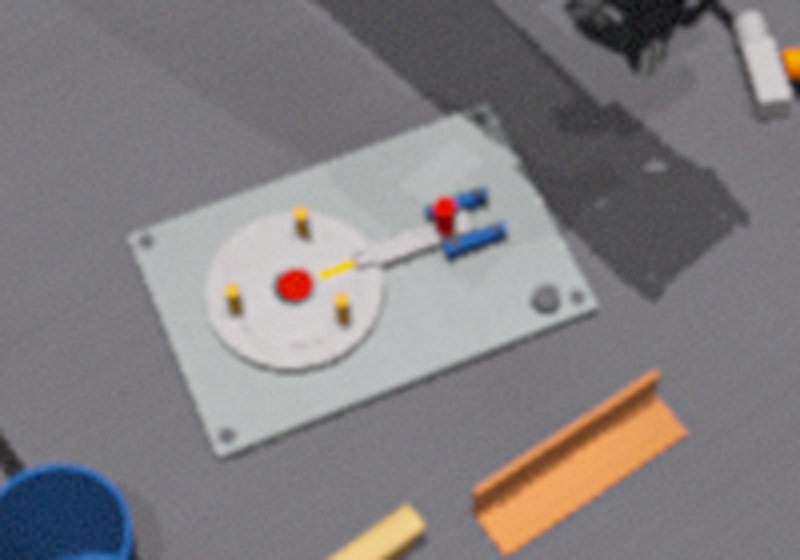

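View pics/t14.png

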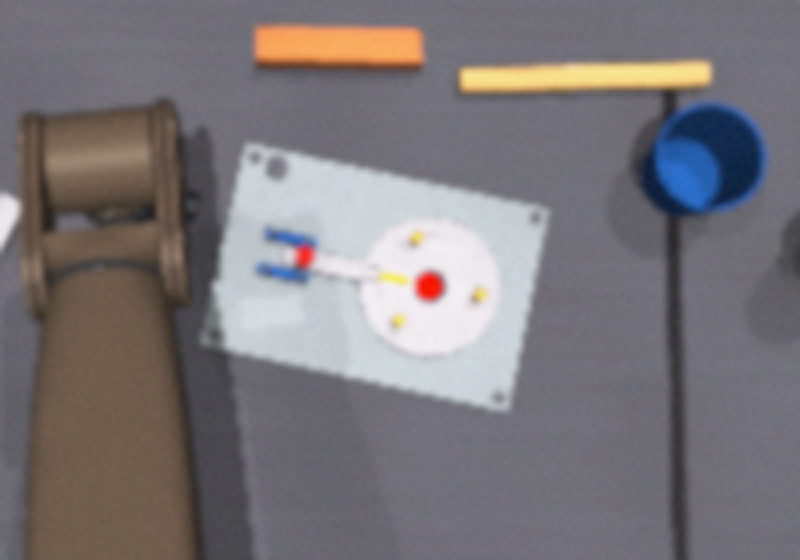

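```bash
python3 - <<'E'
from h import *
h=tri(S(445,205),T(304,257));c=tri(S(296,284),T(428,286));print(h,c,np.linalg.norm((h-c)[:2]))
E
python3 -c "
from plant import ctrl; print(ctrl.sign_off())"
```

```text
[0.57223493 0.01645204 0.05293461] [ 0.54793932 -0.10175518  0.02361874] 0.12067818695727169
the job is handed in; nothing more can be done
None
```

The flange is turned until its notch faces the pin, and the pin is pressed home in it. I let go and handed the job in at about 29 s.

- **Flange:** I turned it about 148° clockwise by one stud. The force readings I took on the stud were about 2–5 N. Both cameras then showed the notch within about 1–2 mm of the jig mark.
- **Pin:** It slid with about 1–2 N until it went tight, after roughly 31 mm of travel. There 2 mm of extra commanded push moved it only about 0.4 mm.
- **Final press:** I held it at 11–12.5 N for about 3.5 s, longer than the second asked for. The highest force I read was 12.5 N.
- **After letting go:** The pictures show the pin still in the notch and the nearby things in their places. The handle stands 121 mm from the spigot's axis. Nominal is 123 ± 3 mm, less up to 2 mm for the flange's play.

**Disagreements:**
- The fingertips ended about 30 mm higher than the reported tool position. The camera showed it, and my first approach passed over the stud without touching it. I went about 28 mm lower to allow for it.
- Measured heights came out about 2–7 mm below the stated ones.

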